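# Gauge the gap of a fork bracket with a taper gauge

### The arm

A 6-joint arm with a two-finger parallel gripper is mounted at the origin on the work surface. World frame = base frame: x ahead of the robot, y to its left, z up, the work surface at z = 0. Lengths are in m, angles in rad, forces in N, time in s.
With the tool pointing down it reaches from about 0.275 to 0.85 m from the base axis. Payload 5.2 kg.
Tool frame: the origin (TCP) lies between the finger pads; the fingertips stand 8 mm ahead of it and the grasp point (between the pads) lies 11 mm behind it; z points along the fingers, x is the direction in which the jaws open and shut, and the axes are right-handed (so a half turn about z gives the same grasp; the last joint's range is limited). The gripper opens to 85 mm and grips with 20 to 120 N. Pads are 22 mm wide; open, the fingers measure 114 mm over their backs; the gripper's body (76 mm by 85 mm) begins 54 mm behind the grasp point. The pads swing forward as they close: fully open they stand 13 mm farther back than shut.
Start: joints at [1.077, 0.259, 1.535, -0, 1.348, -0.203], TCP at [0.158, 0.527, 0.239] pointing down, gripper open.
Joint ranges: [-3.14, 3.14], [-0.91, 2.08], [0.19, 2.58], [-1.22, 4.36], [0.22, 2.71], [-3.12, 3.12]. Speed limits (rad/s): [2.57, 2.57, 3.14, 3.14, 3.14, 3.14].

### API

Orientations are given as [roll, pitch, yaw] about the fixed x, y, z axes, in that order (R = Rz(yaw) Ry(pitch) Rx(roll)).
In Python, from plant import sensors, imaging, workorder gives the robot as it stands.
- The arm moves only by the tool play_rows, never from a script. Its argument "increments" is text: rows parted by semicolons, each of 7 numbers parted by spaces: the opening in per cent of the stroke, from 0 (shut) to 100 (fully open), then the shift along the tool's x, y, z in units of 30 mm (1.0 is 30 mm), then the turn, a rotation vector about the tool's x, y, z in units of 5 degrees (1.0 is 5 degrees). A call has 1 to 20 rows; each row shifts and turns the commanded pose from where the row before left it, along the tool's axes as they then stand; what a row does not reach is not made up. A row lasts 1/8 s, in which the tool goes at most 62.5 mm and 10.7 degrees, less where a joint would pass 70% of its speed; a pose out of reach is approached as far as the arm can. A call is refused whole if a number of a shift passes 1 or a number of a turn 1, either way. A call with a gripper value outside its range is refused whole. The fingers move at their own pace and stop on an object; the grip force is fixed at half the most. Time passes only in rows, so rows that do not move let the fingers close. It gives the time, the measured TCP pose, the force and the opening at its end, in the units of the state.
- sensors.get_obs(): the state, without advancing time (a new reading comes with each control period).
- imaging.grab_frame(name): name is "side" or "top"; returns the picture (384x512x3 uint8, red, green, blue); there is no depth.
- imaging.camera_info(name): a dict with "fx", "fy", "cx", "cy" (pixels), "k1" (the pictures are not rectified: a ray, as slopes to the right and down, at radius r is drawn at 1 + k1 r^2 times it, then the intrinsics apply), "R" (3x3) and "t" (3): a world point X has camera coordinates R X + t. Camera axes: x right, y down, z forward; pixel columns grow to the right and rows downward; lengths in m; the calibration is good to about 2 mm. A picture is of the moment at which its call begins. camera_info takes no time and is no camera call.
- workorder.hand_in(): hands the job in, once; it reports no verdict.
Trained networks look in the newest picture that a camera, given by its name, has taken for a name from the list of things; names that differ only in an ending like _2 or _b are one class to them, and where a whole thing is asked for, a point or a joint stands for the part that bears it (a point fixed in the world has none). Each returns a list of dicts, best first, with "score" (0 to 1); they miss things now and then, are a little off and sometimes report something else, mostly with a low value. They report only what shows in the picture. A call takes as long as a camera call. They do not tell look-alikes from the thing itself.
- imaging.silhouettes(camera, target): "pixels" (384x512 bool, what is visible of it) and "location" ([column, row] in pixels, amid what is visible of it).
The state is a dict: "t": time; "joint_pos": joint angles; "joint_velocities": joint speeds; "tau": joint torques, N m; "eef_pos": TCP position; "tool_rot": TCP orientation; "wrist_force": force on the tool from outside, world axes, zero at the start; "moment": the same for the moment, N m; "width": finger opening in m.
Only numpy, scipy, OpenCV 4.12 (cv2) and the standard library are available. Lean on these libraries where they do the work, as an engineer would, in place of code of your own. Each camera call takes 0.05 s, during which the arm holds its last target.

### The job

Take the orange-handled taper gauge out of the wooden tool block and measure the gap of the steel fork bracket clamped in the bench vice: lower the blade, upright and square to the cheeks, down between the two cheek plates until it drags snugly against both of them. Feel it in gently rather than ramming it, leave everything else on the bench where it is, and finish while holding the gauge still in the gap with that same light pressure, so that its depth can be read off.

Things in the scene. Friction and masses are not known exactly. Their poses are not given: they have to be found in the camera images.
- gauge_grip (a point): Centre of the taper gauge's orange handle, a flat-sided upright bar 20 mm (its x) by 26 mm (its y), 58 mm tall, with black panels on its two broad (+x, -x) faces. The gauge is loose, about 0.09 kg, and stands in the tool block. z runs up along the gauge; turned half round it is the same. The handle's underside is 29 mm below this point, the blade below that.
- gauge_tip (a point): Middle of the lower end of the gauge's steel blade, 99 mm below gauge_grip, same axes. The blade is 70 mm long and 14 mm wide (y) and tapers evenly in thickness (x, both faces alike) from 10.75 mm under the handle to 2 mm at this tip: 1 mm thicker every 8 mm.
- block_top (a point): On the tool block's top face, at the centre of the gauge's slot (13.5 mm x by 17.2 mm y, 74 mm deep). The gauge's handle rests on this face, the blade hangs in the slot. Axes as the block's, and the gauge's to begin with. A green scriber (loose) and a red-headed punch (fixed) stand 72 mm to the +y side, up to 43 mm above the face.
- vice: Blue bench vice bolted down: rear half with fixed jaw and anvil (127 mm to +x); origin on the bench under far_cheek_top. x points across the jaws from T-handle to anvil, y along them, z up. Jaws 90 mm wide, tops 118 mm up. The fork bracket clamped in it: two upright steel cheek plates 8 mm thick, 56 mm long (y), tops 178 mm up, joined by a solid foot.
- vice_front: Front half of the vice: moving jaw, slide, screw and T-handle (reaching 110 mm to -x of the gap) and the near cheek plate. Screwed tight: it does not move. Origin on the bench under near_cheek_top; axes as the vice's.
- far_cheek_top (a point): On the cheek plate towards the anvil (+x of the vice): in the plane of its inner face, midway along the plate, level with its top edge, 178 mm above the bench. Axes as the vice's. The gap beside it is open at the top and both ends and 60 mm deep; the inner top edges have a 2 mm bevel.
- near_cheek_top (a point): The same point on the cheek plate towards the T-handle (-x of the vice). Half-way between it and far_cheek_top is the middle of the gap; their distance apart is its width, 5 to 7.5 mm, different every time, even all along. The cheeks are rigid.
- tool_block: Hardwood tool block, fixed, 64 mm (x) by 132 mm (y) by 80 mm tall; origin on the bench under block_top, 40 mm from its -y end.
- gauge: The whole taper gauge; origin at gauge_tip.
- scriber: Green-handled scriber standing loose in the tool block, 12 mm thick. Bystander; origin at its point.
- tape_roll_c (a point): Roll of masking tape lying flat, 104 mm across, 24 mm high; its centre. Bystander.
- glue_bottle: White glue bottle, 52 mm across, 130 mm tall; origin at its underside. Bystander.
- screwdriver: Screwdriver with a green handle lying on the bench, 190 mm long; bystander.
- offcut: Dark hardwood offcut, 110 x 45 x 28 mm; origin under its centre. Bystander.
- marker: Black marker pen lying on the bench, 120 mm long, 14 mm thick; bystander.
- caliper_case: Flat black instrument case, 85 x 235 x 22 mm; origin under its centre. Bystander.
- nut_dish: Steel dish, 90 mm across, 28 mm high; origin under its centre. Bystander.
There are look-alikes about, which are no part of the job. What is shaped like the vice but purple is not meant.

How it is judged:
On the way, in this order (a step that is already met when the one before it is completed fails the run):
1. the gauge is held, its blade drawn right out of the tool block (contact force between the fingers and gauge above 2 N and contact force between gauge and tool_block below 0.05 N and z of gauge_tip in the frame of block_top above 0.005 m), for 0.1 s.
2. the held blade has entered between the two cheek plates (contact force between the fingers and gauge above 2 N and contact force between gauge and tool_block below 0.05 N and x of gauge_tip in the frame of far_cheek_top below 0 m and x of gauge_tip in the frame of near_cheek_top above 0 m and y of gauge_tip in the frame of far_cheek_top between -0.021 and 0.021 m and z of gauge_tip in the frame of far_cheek_top below -0.006 m).
3. the blade is snug against both cheeks (contact force between the fingers and gauge above 2 N and contact force between gauge and tool_block below 0.05 N and x of gauge_tip in the frame of far_cheek_top below 0 m and x of gauge_tip in the frame of near_cheek_top above 0 m and y of gauge_tip in the frame of far_cheek_top between -0.021 and 0.021 m and z of gauge_tip in the frame of far_cheek_top between -0.058 and -0.02 m and contact force between gauge and vice between 1 and 25 N and contact force between gauge and vice_front between 1 and 25 N and angle between gauge_tip's own z axis and vertical below 0.09 rad and angle between the y axis of gauge and the y axis of vice, either way round below 0.12 rad), for 0.3 s.
At the end, for the whole second after the job is handed in: The gauge is still held in the fingers and carried by nothing else, at rest, its blade between the two cheek plates (tip 20 to 58 mm below their tops, within 21 mm of midway along them), upright within 5 degrees and square to the cheeks within 7 degrees, and pressing on each cheek with 1 to 25 N (all of step 3 and linear speed of gauge below 0.01 m/s); the arm keeps its last pose, push and grip.
It fails at once if the gauge rammed into the fork (over 45 N on a cheek) (contact force between gauge and vice above 45 N or contact force between gauge and vice_front above 45 N).
It fails at once if the arm or fingers run into the vice, the fork or the block (over 20 N) (contact force between any of the arm, the fingers and vice above 20 N or contact force between any of the arm, the fingers and vice_front above 20 N or contact force between any of the arm, the fingers and tool_block above 20 N).
It fails at once if a bystander disturbed (moved over 20 mm) (distance of any of scriber, tape_roll_c, glue_bottle, screwdriver, offcut, marker, caliper_case, nut_dish from where it was at the start of the episode above 0.02 m).
It fails at once if the gauge dropped on the bench (contact force between gauge and table above 0.3 N).
It also fails if it takes over 42 s, if anything falls off the work surface, if the arm or the gripper's body presses on something with over 40 N, if the wrist force passes 120 N, or if a joint passes its speed limit or range.

## Working session

There is one attempt and no reset: what is moved stays moved. The work goes in short steps, Python scripts to look and compute and a tool call to move; the robot and the scene stay as the last step left them, time stands still between calls to the robot, and variables do not carry over. Pictures are saved under pics/ and viewed, and the job is handed in when it is done.

Besides the shell and the picture viewer there is one more tool, called after "Call:" in YAML: its name, and indented under it one key for each argument. play_rows: Moves the arm, as the interface text tells. Its arguments: {"type":"object","properties":{"increments":{"type":"string"}},"required":["increments"]}

```bash
ls; mkdir -p pics; python3 - <<'E'
from plant import sensors, imaging, workorder
import cv2,numpy as np
print(sensors.get_obs())
for c in ("side","top"):
    print(c,imaging.camera_info(c))
    im=imaging.grab_frame(c); cv2.imwrite(f"pics/{c}0.png",cv2.resize(im[:,:,::-1],(800,600)))
    for n in ("gauge_grip","gauge","tool_block","vice","vice_front","near_cheek_top","far_cheek_top","block_top"):
        r=imaging.silhouettes(c,n)
        for d in r: 
            p=d["pixels"]; ys,xs=np.nonzero(p)
            print(c,n,round(d["score"],2),np.round(d["location"],1),p.sum(), (xs.min(),xs.max(),ys.min(),ys.max()) if len(xs) else None)
            np.save(f"pics/{c}_{n}_{r.index(d) if 0 else int(d['score']*100)}.npy",p)
E
```

```text
pics
{'t': 0.0, 'joint_pos': array([ 1.07718366e+00,  2.59343447e-01,  1.53605047e+00, -1.76250914e-05,
        1.34799464e+00, -2.02812335e-01]), 'joint_velocities': array([-7.84532719e-04,  8.08149831e-04,  1.12832600e-03,  3.32613510e-04,
        2.70080814e-05, -1.19760854e-03]), 'tau': array([ 1.01853962e-03, -4.46033406e+01, -2.90572393e+01, -2.59315784e-04,
        1.15585668e-02, -4.59643331e-05]), 'eef_pos': array([0.15744536, 0.52646517, 0.23848752]), 'tool_rot': array([-3.14124774e+00,  1.76255877e-03,  1.28000021e+00]), 'wrist_force': array([-0.36612476,  0.35733426,  0.43660664]), 'moment': array([ 0.00484002,  0.00195403, -0.04106808]), 'width': 0.08556130617517504}
side {'fx': 367.13785081724245, 'fy': 367.13785081724245, 'cx': 252.60885593038816, 'cy': 189.72732129386466, 'k1': -0.0899561508184366, 'R': array([[-0.99946661, -0.02862396,  0.01572172],
       [-0.03129776,  0.70209252, -0.7113976 ],
       [ 0.00932492, -0.7115102 , -0.70261389]]), 't': array([0.45038842, 0.13060271, 1.09356518])}
side gauge_grip 0.41 [222.6 159.2] 122 (np.int64(220), np.int64(227), np.
[... 1877 characters left out ...]
7))
top vice 0.67 [147.3 276.3] 1491 (np.int64(125), np.int64(172), np.int64(251), np.int64(295))
top vice_front 0.65 [189.2 188. ] 896 (np.int64(167), np.int64(209), np.int64(172), np.int64(213))
top vice_front 0.62 [206.1 109. ] 277 (np.int64(199), np.int64(215), np.int64(95), np.int64(118))
top near_cheek_top 0.55 [189.6 184.2] 856 (np.int64(167), np.int64(210), np.int64(172), np.int64(213))
top far_cheek_top 0.74 [192.6 161.5] 1017 (np.int64(171), np.int64(214), np.int64(139), np.int64(178))
top far_cheek_top 0.6 [256.7 214.5] 1248 (np.int64(235), np.int64(281), np.int64(187), np.int64(230))
top block_top 0.81 [294.5 167. ] 857 (np.int64(280), np.int64(322), np.int64(155), np.int64(183))
```

View pics/side0.png

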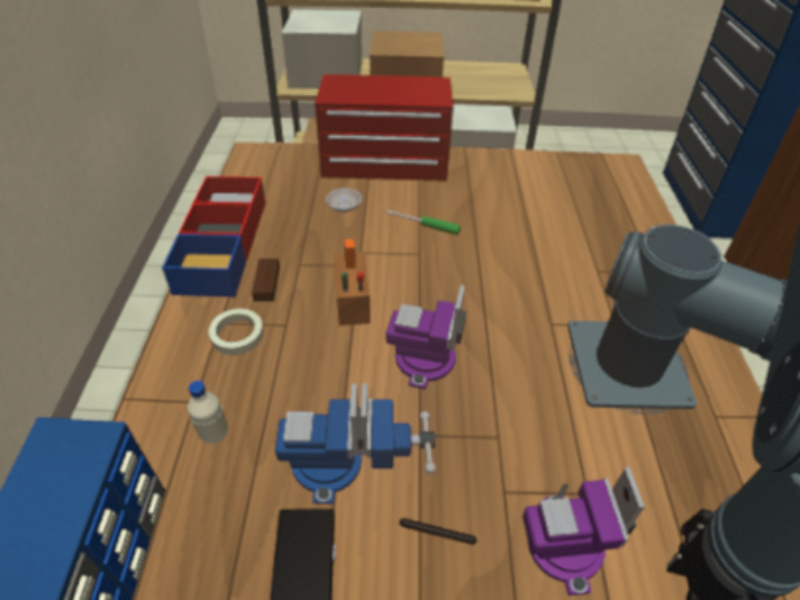

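View pics/top0.png

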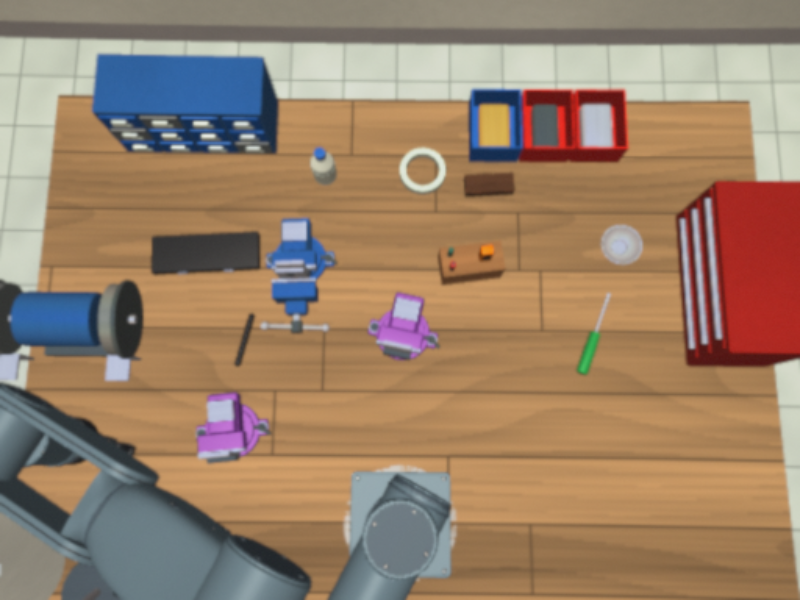

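```bash
cat > h.py <<'E'
from plant import sensors, imaging, workorder
import cv2,numpy as np
from scipy.spatial.transform import Rotation as Ro
C={c:imaging.camera_info(c) for c in ("side","top")}
def proj(c,X):
    k=C[c]; X=np.atleast_2d(X); p=X@np.array(k["R"]).T+k["t"]; s=p[:,:2]/p[:,2:]
    r2=(s**2).sum(1,keepdims=True); s=s*(1+k["k1"]*r2)
    return s*[k["fx"],k["fy"]]+[k["cx"],k["cy"]]
def ray(c,uv):
    k=C[c]; d=(np.array(uv,float)-[k["cx"],k["cy"]])/[k["fx"],k["fy"]]; s=d.copy()
    for _ in range(20): s=d/(1+k["k1"]*(s**2).sum())
    R=np.array(k["R"]); v=R.T@np.array([*s,1]); o=-R.T@np.array(k["t"]); return o,v
def atz(c,uv,z):
    o,v=ray(c,uv); return o+v*(z-o[2])/v[2]
def crop(im,u0,u1,v0,v1,f,name,pts=()):
    a=cv2.resize(im[v0:v1,u0:u1,::-1],None,fx=f,fy=f,interpolation=cv2.INTER_CUBIC).copy()
    for p,col in pts:
        q=((np.array(p)-[u0,v0]+.5)*f).round().astype(int); cv2.circle(a,tuple(int(x) for x in q),2,col,-1)
    cv2.imwrite(name,a)
E
python3 - <<'E'
from h import *
for c in C: print(c, -np.array(C[c]["R"]).T@C[c]["t"])
s=imaging.grab_frame("side");t=imaging.grab_frame("top")
np.save("pics/s.npy",s);np.save("pics/t.npy",t)
crop(s,170,290,235,325,6,"pics/sv.png"); crop(t,155,235,130,220,6,"pics/tv.png")
crop(s,200,250,140,215,8,"pics/sb.png"); crop(t,275,330,145,190,10,"pics/tb.png")
print(atz("top",(309,161),.138),atz("top",(189,168),.178),atz("side",(222.6,153),.138))
E
```

```text
side [0.44403835 0.69927949 0.85418367]
top [ 0.13796787 -0.00199962  1.60117538]
[ 0.54237618 -0.1658531   0.138     ] [0.50563731 0.21033639 0.178     ] [ 0.55076778 -0.18318434  0.138     ]
```

View pics/sv.png

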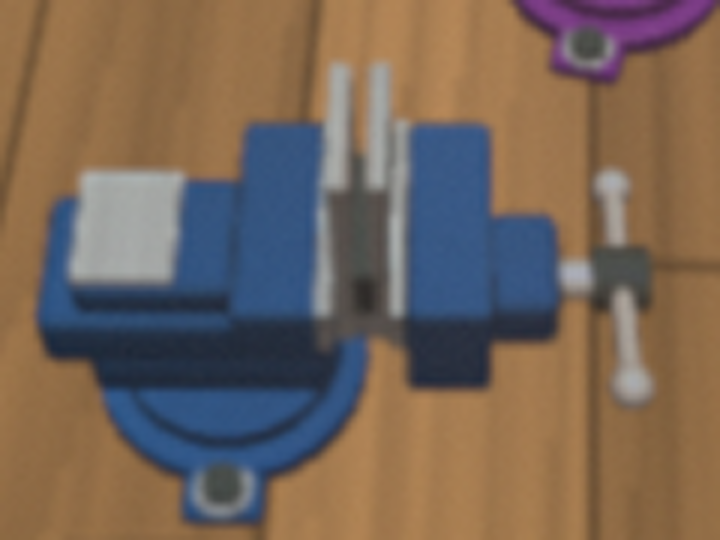

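View pics/tv.png

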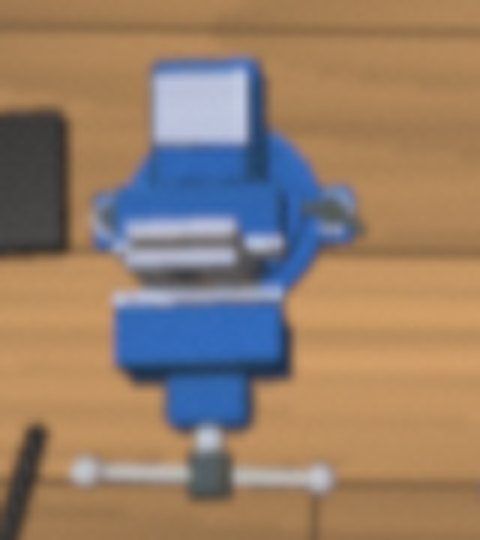

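View pics/sb.png

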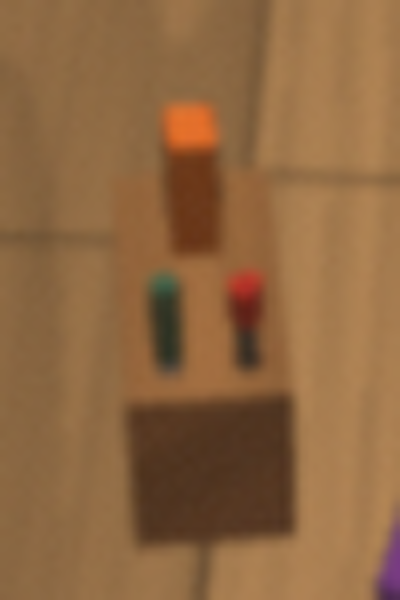

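View pics/tb.png

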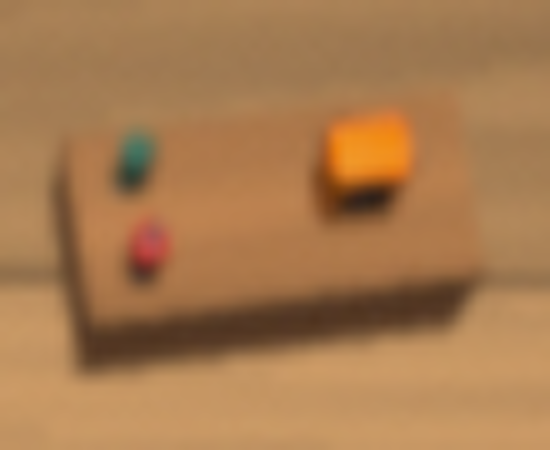

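```bash
cat > fit.py <<'E'
from h import *
from scipy.optimize import least_squares
def pix(L,u0,v0,f): return np.array(L,float)/f-.5+[u0,v0]
bt=pix([(68,137),(458,95),(480,275),(95,325)],275,145,10)
bs=pix([(112,172),(268,172),(292,395),(130,405)],200,140,8)
# block frame corners: top image left=+y, top=+x
bT=np.array([(32,92,80),(32,-40,80),(-32,-40,80),(-32,92,80)])/1e3
bS=np.array([(32,-40,80),(-32,-40,80),(-32,92,80),(32,92,80)])/1e3
ht=pix([(330,125),(410,112),(412,175),(335,187)],275,145,10)
hs=pix([(163,103),(215,103),(219,150),(166,150)],200,140,8)
hT=np.array([(10,13,138),(10,-13,138),(-10,-13,138),(-10,13,138)])/1e3
hS=np.array([(10,-13,138),(-10,-13,138),(-10,13,138),(10,13,138)])/1e3
def W(p,P): return P@Ro.from_euler('z',p[2]).as_matrix().T+[p[0],p[1],0]
for nm,f in (("all",lambda p:np.r_[(proj("top",W(p,bT))-bt).ravel(),(proj("side",W(p,bS))-bs).ravel(),(proj("top",W(p,hT))-ht).ravel(),(proj("side",W(p,hS))-hs).ravel()]),
 ("top",lambda p:np.r_[(proj("top",W(p,bT))-bt).ravel()]),("side",lambda p:np.r_[(proj("side",W(p,bS))-bs).ravel()]),
 ("htop",lambda p:np.r_[(proj("top",W(p,hT))-ht).ravel()]),("hside",lambda p:np.r_[(proj("side",W(p,hS))-hs).ravel()])):
    r=least_squares(f,[.545,-.17,.1],loss="soft_l1"); print(nm,r.x.round(4),np.abs(r.fun).max().round(2),np.sqrt((r.fun**2).mean()).round(2))
E
python3 fit.py
python3 - <<'E'
from h import *
s=np.load("pics/s.npy").astype(float).mean(2);t=np.load("pics/t.npy").astype(float).mean(2)
print("top cols, rows 160-182")
for u in range(174,198,2): print(u,t[162:178,u].astype(int))
print("side rows, cols 222-240")
for v in range(244,270,2): print(v,s[v,221:240].astype(int))
E
```

```text
all [ 0.5475 -0.1741  0.134 ] 0.84 0.37
top [ 0.5469 -0.1749  0.1282] 0.71 0.34
side [ 0.5477 -0.1735  0.1404] 0.7 0.42
htop [ 0.5475 -0.1745  0.1195] 0.44 0.25
hside [ 0.5475 -0.1722  0.1192] 0.41 0.22
top cols, rows 160-182
174 [117 112 106 105 107 110 121 137 156 160 140 135 141 143 144 146]
176 [109 109 110 116 135 161 169 155 151 163 168 166 145 129 136 146]
178 [108 108 109 116 144 175 187 158 121 145 180 178 139 103 101 126]
180 [108 108 111 120 150 183 190 157 120 145 183 178 138  99  88 109]
182 [108 107 110 122 153 184 189 156 120 145 181 171 127  91  85 105]
184 [107 108 109 120 151 185 186 151 117 146 181 172 120  77  74 102]
186 [108 108 108 121 155 186 182 144 116 149 184 173 119  73  69  98]
188 [106 108 110 124 163 193 185 144 120 154 186 172 122  82  79 101]
190 [109 108 110 126 164 193 185 144 120 154 185 170 117  89  89 109]
192 [107 109 108 124 161 189 178 138 119 152 183 167 115  89  91 113]
194 [108 107 108 113 126 136 127 107  98 110 123 114  92  86  88 110]
196 [108 107 107 107 109 110 122 155 170 138  97  81  76  73  82 115]
side rows, cols 222-240
244 [ 86  
[... 368 characters left out ...]
41 160 166 152 135 125 115 115
 120]
254 [ 93 113 125 146 164 168 150 114 112 126 143 161 164 147 129 128 125 119
 116]
256 [ 88  89 103 148 167 169 148 110 111 129 146 162 162 137 131 153 145 116
 100]
258 [ 89  87 104 139 162 168 147 110 106 127 146 164 162 134 122 147 137 105
  92]
260 [ 87  90 106 140 161 165 139 101  94 116 143 162 164 136 122 146 137 106
  93]
262 [ 89  93 117 152 167 162 137  97  78 100 138 162 162 128 125 153 145 112
  94]
264 [ 86  96 127 156 167 161 136  98  80 101 141 164 160 130 137 155 143 110
  93]
266 [ 88  99 123 129 127 126 111  86  78  91 113 123 122 112 137 153 128  97
  90]
268 [ 87 101 125 107  84  79  77  74  75  79  79  80  79  91 133 151 122  94
  90]
```

```bash
cat > fitv.py <<'E'
from h import *
from scipy.optimize import least_squares
from scipy.ndimage import gaussian_filter, map_coordinates
I={c:np.load(f"pics/{c[0]}.npy").astype(float).mean(2) for c in C}
# ideal image model around the cheek tops: sample along lines across plates at z=.178: profile fit
# two bright bars (width w) + background levels either side, gaussian blur
from scipy.special import erf
def prof(c,p,yy):
    # sample along vice-x at vice-y yy
    xs=np.linspace(-.022,.022,89); R=Ro.from_euler('z',p[2]).as_matrix()
    P=np.c_[xs,np.full_like(xs,yy),np.full_like(xs,.178)]@R.T+[p[0],p[1],0]
    uv=proj(c,P); return xs,map_coordinates(I[c],[uv[:,1],uv[:,0]],order=3)
p=[.5055,.2105,0.03]
for c in C:
    for yy in (-.02,-.014,-.007,0,.007,.014,.02):
        xs,v=prof(c,p,yy)
        def f(q):
            m,g,s,b0,b1,b2,b3,b4=q  # mid, gap(between flats), blur, levels
            e=[m-g/2-.008,m-g/2,m+g/2,m+g/2+.008]; L=[b0,b1,b2,b3,b4]
            y=np.full_like(xs,b0)
            for i in range(4): y=y+(L[i+1]-L[i])*.5*(1+erf((xs-e[i])/s/1.414))
            return y-v
        r=least_squares(f,[0,.007,.002,110,180,110,180,110],x_scale=[1e-3,1e-3,1e-3]+[30]*5,bounds=([-.01,.003,.0008]+[0]*5,[.01,.014,.006]+[400]*5))
        print(c,yy,(r.x[:3]*1e3).round(2),r.x[3:].round(0),np.sqrt((r.fun**2).mean()).round(1))
# y-extents
for c in C:
    for xo in (-.0075,.0075):
        ys=np.linspace(-.045,.045,181); R=Ro.from_euler('z',p[2]).as_matrix()
        P=np.c_[np.full_like(ys,xo),ys,np.full_like(ys,.178)]@R.T+[p[0],p[1],0]
        uv=proj(c,P); v=map_coordinates(I[c],[uv[:,1],uv[:,0]],order=3)
        g=np.gradient(gaussian_filter(v,3)); print(c,xo,"rise",ys[:90][g[:90].argmax()],"fall",ys[90:][g[90:].argmin()], v[::12].round())
E
python3 fitv.py
```

```text
side -0.02 [-0.07  4.57  0.92] [131. 125. 128. 125.  98.] 3.1
side -0.014 [-0.18  3.    1.71] [142. 124. 153. 141.  96.] 6.2
side -0.007 [-5.23  7.39  3.29] [121. 176.  98. 189.  97.] 4.1
side 0 [-5.16  6.36  3.67] [116. 191.  65. 198.  98.] 4.1
side 0.007 [-5.24  6.34  3.83] [111. 196.  54. 204.  98.] 4.6
side 0.014 [-4.83  6.45  1.85] [141. 159. 101. 173.  89.] 5.0
side 0.02 [-5.16  6.27  1.61] [132. 160. 102. 170.  89.] 4.9
top -0.02 [-0.57  3.    3.16] [ 79. 156.  92. 111. 107.] 0.7
top -0.014 [-5.67  7.75  3.16] [ 79. 167.  84. 173. 108.] 1.0
top -0.007 [-5.75  7.4   3.45] [ 72. 221.  81. 229. 107.] 1.4
top 0 [-5.74  7.18  3.74] [ 71. 235.  64. 240. 107.] 1.2
top 0.007 [-5.85  7.29  3.78] [ 53. 241.  62. 237. 107.] 1.1
top 0.014 [-6.08  5.96  4.09] [ 50. 260.   2. 251. 107.] 1.0
top 0.02 [-5.99  5.65  4.09] [ 66. 252.   0. 256. 107.] 1.3
side -0.0075 rise -0.013999999999999999 fall 0.02700000000000001 [121. 122. 122. 122. 124. 123. 124. 126. 126. 125. 126. 121. 103.  85.
  85.  76.]
side 0.0075 rise -0.011999999999999997 fall 0.012500000000000004 [124. 123. 124. 126. 126. 127. 133. 133. 132. 132. 107. 103. 102. 108.
 117. 109.]
top -0.0075 rise -0.039 fall 0.0075 [ 90. 129. 174. 189. 154. 102. 127. 128. 130. 126. 126. 127. 128. 130.
 155. 166.]
top 0.0075 rise -0.014499999999999999 fall 0.04200000000000001 [105.  78. 107. 108. 109. 124. 147. 151. 152. 146. 144. 147. 146. 141.
 137. 112.]
```

```bash
sed -i 's/^p=.*/p=[.4995,.2250,.04]/' fitv.py; python3 fitv.py
```

```text
side -0.02 [0.48 5.16 4.35] [119. 205.   0. 228.  88.] 2.6
side -0.014 [0.38 5.29 4.29] [114. 211.   0. 224.  91.] 3.0
side -0.007 [0.52 5.32 4.22] [114. 208.   0. 226.  91.] 3.7
side 0 [0.63 6.62 1.68] [135. 160. 104. 172.  88.] 8.3
side 0.007 [0.25 6.06 2.04] [123. 165.  92. 173.  88.] 9.1
side 0.014 [-0.04  6.6   2.05] [123. 164.  72. 174.  89.] 8.7
side 0.02 [0.01 5.11 3.17] [130. 178.   0. 205.  87.] 10.4
top -0.02 [-0.2   7.81  2.74] [ 88. 200. 108. 214. 110.] 3.1
top -0.014 [-0.16  7.92  3.01] [ 84. 208. 102. 219. 109.] 2.6
top -0.007 [-0.18  8.07  2.83] [ 71. 206. 106. 210. 110.] 3.6
top 0 [-0.24  7.6   2.77] [ 75. 201. 103. 209. 111.] 4.0
top 0.007 [-0.16  6.55  3.37] [ 86. 214.  75. 227. 111.] 3.2
top 0.014 [-0.17  6.83  3.26] [ 91. 216.  83. 221. 111.] 3.1
top 0.02 [0.06 6.94 2.69] [110. 196. 107. 203. 112.] 4.6
side -0.0075 rise -0.0295 fall 0.027499999999999997 [130. 131. 133. 158. 164. 167. 166. 165. 164. 166. 165. 166. 129.  81.
  82.  82.]
side 0.0075 rise -0.028999999999999998 fall 0.027499999999999997 [126. 125. 127. 159. 168. 167. 167. 169. 170. 167. 167. 168. 134.  84.
  96. 103.]
top -0.0075 rise -0.0295 fall 0.02650000000000001 [117. 112.  97. 170. 185. 187. 187. 186. 184. 185. 187. 182. 153. 135.
 135. 135.]
top 0.0075 rise -0.028999999999999998 fall 0.02700000000000001 [111. 111. 116. 177. 194. 195. 194. 188. 192. 192. 190. 186. 151. 119.
 152. 137.]
```

```bash
cat > plan.py <<'E'
import numpy as np,sys
from scipy.spatial.transform import Rotation as Ro
def pose(p,yaw): return np.array(p,float),Ro.from_euler('xyz',[np.pi,0,yaw])
def apply(P,R,row):
    return P+R.apply(np.array(row[1:4])*.03), R*Ro.from_rotvec(np.radians(5)*np.array(row[4:7]))
def go(P,R,P1,R1,n,g,dec=2):
    rows=[]
    for i in range(n):
        k=n-i; d=R.inv().apply(P1-P)/k/.03; w=(R.inv()*R1).as_rotvec()/k/np.radians(5)
        row=[g,*np.round(d,dec),*np.round(w,dec)]; rows.append(row); P,R=apply(P,R,row)
        assert max(abs(np.array(row[1:])))<=1,row
    return P,R,rows
def show(rows): print("; ".join(" ".join(f"{x+0:g}" for x in r) for r in rows))
E
python3 - <<'E'
from plan import *
P,R=pose([.158,.527,.239],1.28)
P1,R1=pose([.5475,-.174,.20],.128)
P,R,r=go(P,R,P1,R1,30,100); show(r[:15]); show(r[15:]); print(P,R.as_euler('xyz'))
E
```

```text
100 -0.62 0.64 0.04 0 0 0.44; 100 -0.6 0.66 0.04 0 0 0.44; 100 -0.57 0.68 0.04 0 0 0.44; 100 -0.54 0.71 0.04 0 0 0.44; 100 -0.52 0.73 0.04 0 0 0.44; 100 -0.49 0.74 0.04 0 0 0.44; 100 -0.46 0.76 0.04 0 0 0.44; 100 -0.43 0.78 0.04 0 0 0.44; 100 -0.4 0.8 0.04 0 0 0.44; 100 -0.37 0.81 0.04 0 0 0.44; 100 -0.34 0.82 0.04 0 0 0.44; 100 -0.31 0.84 0.05 0 0 0.44; 100 -0.27 0.85 0.04 0 0 0.44; 100 -0.24 0.86 0.05 0 0 0.44; 100 -0.21 0.87 0.04 0 0 0.44
100 -0.17 0.87 0.05 0 0 0.44; 100 -0.14 0.88 0.04 0 0 0.44; 100 -0.11 0.88 0.05 0 0 0.44; 100 -0.07 0.89 0.04 0 0 0.44; 100 -0.04 0.89 0.05 0 0 0.44; 100 0 0.89 0.04 0 0 0.44; 100 0.03 0.89 0.05 0 0 0.44; 100 0.06 0.89 0.04 0 0 0.44; 100 0.1 0.89 0.05 0 0 0.44; 100 0.13 0.88 0.04 0 0 0.44; 100 0.17 0.88 0.05 0 0 0.44; 100 0.2 0.87 0.04 0 0 0.44; 100 0.23 0.86 0.05 0 0 0.44; 100 0.26 0.85 0.04 0 0 0.44; 100 0.3 0.83 0.05 0 0 0.44
[ 0.54753325 -0.17390052  0.2       ] [ 3.14159265e+00 -2.22044605e-16  1.28082694e-01]
```

Call:
play_rows:
  increments: "100 -0.62 0.64 0.04 0 0 0.44; 100 -0.6 0.66 0.04 0 0 0.44; 100 -0.57 0.68 0.04 0 0 0.44; 100 -0.54 0.71 0.04 0 0 0.44; 100 -0.52 0.73 0.04 0 0 0.44; 100 -0.49 0.74 0.04 0 0 0.44; 100 -0.46 0.76 0.04 0 0 0.44; 100 -0.43 0.78 0.04 0 0 0.44; 100 -0.4 0.8 0.04 0 0 0.44; 100 -0.37 0.81 0.04 0 0 0.44; 100 -0.34 0.82 0.04 0 0 0.44; 100 -0.31 0.84 0.05 0 0 0.44; 100 -0.27 0.85 0.04 0 0 0.44; 100 -0.24 0.86 0.05 0 0 0.44; 100 -0.21 0.87 0.04 0 0 0.44"

```text
t: 2.88
eef_pos: [0.3529, 0.1754, 0.2208]
tool_rot: [3.141, -0.0, 0.703]
wrist_force: [-1.1, -0.9, 0.0]
width: 0.0855
```

Call:
play_rows:
  increments: "100 -0.17 0.87 0.05 0 0 0.44; 100 -0.14 0.88 0.04 0 0 0.44; 100 -0.11 0.88 0.05 0 0 0.44; 100 -0.07 0.89 0.04 0 0 0.44; 100 -0.04 0.89 0.05 0 0 0.44; 100 0 0.89 0.04 0 0 0.44; 100 0.03 0.89 0.05 0 0 0.44; 100 0.06 0.89 0.04 0 0 0.44; 100 0.1 0.89 0.05 0 0 0.44; 100 0.13 0.88 0.04 0 0 0.44; 100 0.17 0.88 0.05 0 0 0.44; 100 0.2 0.87 0.04 0 0 0.44; 100 0.23 0.86 0.05 0 0 0.44; 100 0.26 0.85 0.04 0 0 0.44; 100 0.3 0.83 0.05 0 0 0.44; 100 0 0 0 0 0 0; 100 0 0 0 0 0 0"

```text
t: 5.0
eef_pos: [0.5469, -0.1738, 0.2]
tool_rot: [-3.141, 0.001, 0.128]
wrist_force: [-0.2, 1.0, -0.0]
width: 0.0855
```

```bash
python3 - <<'E'
from h import *
o=sensors.get_obs(); print(o["t"],o["eef_pos"],o["tool_rot"],o["wrist_force"],o["width"])
s=imaging.grab_frame("side");t=imaging.grab_frame("top")
crop(s,150,290,100,240,5,"pics/s2.png"); crop(t,260,360,120,220,6,"pics/t2.png")
E
```

```text
5.0 [ 0.54689346 -0.17379697  0.19996555] [-3.14066699e+00  8.24581459e-04  1.27933820e-01] [-0.19539023  0.98495064 -0.01300218] 0.08550632533993408
```

View pics/s2.png

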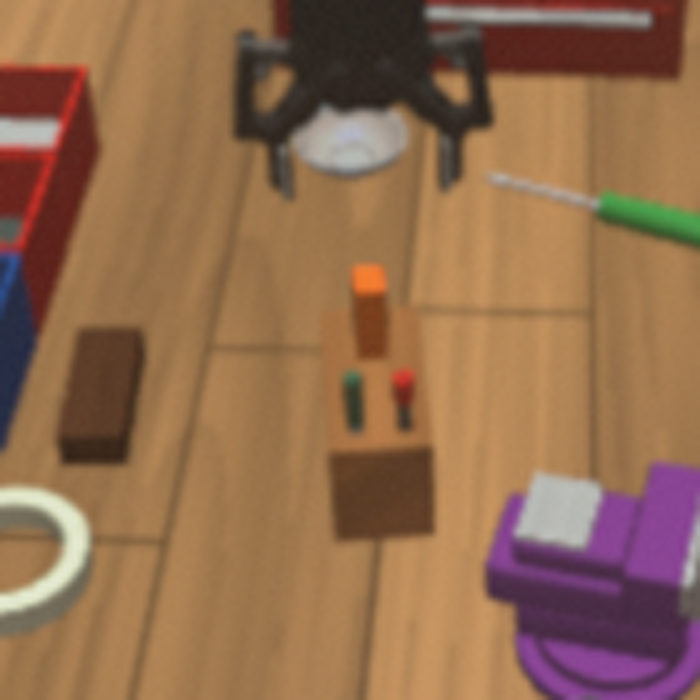

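View pics/t2.png

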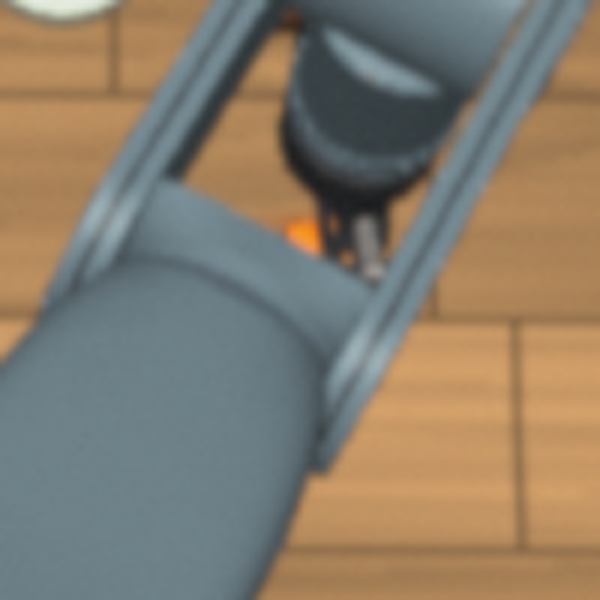

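Call:
play_rows:
  increments: "100 0.02 0 0.6 0 0 0; 100 0 0 0.6 0 0 0; 100 0 0 0.6 0 0 0; 100 0 0 0.6 0 0 0; 100 0 0 0.5 0 0 0; 100 0 0 0.37 0 0 0; 100 0 0 0 0 0 0; 100 0 0 0 0 0 0"

```text
t: 6.1
eef_pos: [0.5482, -0.1741, 0.1028]
tool_rot: [3.141, -0.001, 0.128]
wrist_force: [0.5, 0.2, 0.2]
width: 0.0851
```

```bash
python3 - <<'E'
from h import *
o=sensors.get_obs(); print(o["t"],o["eef_pos"],o["tool_rot"],o["wrist_force"],o["width"])
s=imaging.grab_frame("side")
crop(s,190,260,120,210,7,"pics/s3.png")
E
```

```text
6.1 [ 0.54821191 -0.17407642  0.10276588] [ 3.14100553e+00 -8.37011594e-04  1.28126467e-01] [0.53095069 0.15844139 0.18338296] 0.08512933372667587
```

View pics/s3.png

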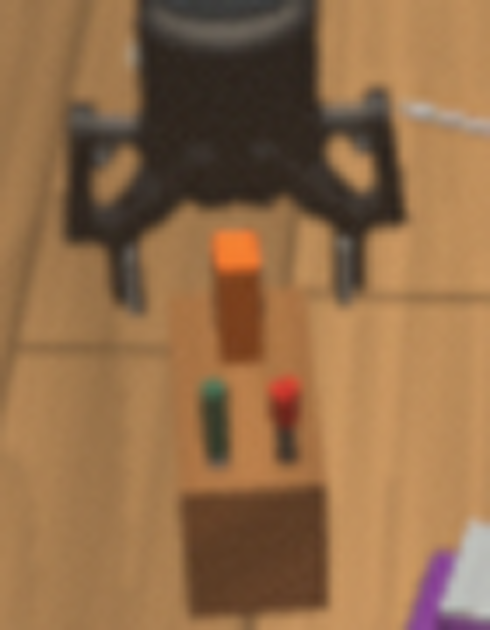

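The fingers (crop columns ≈138 and 340) sit evenly around the handle at ≈239. I'll close them now.

Call:
play_rows:
  increments: "10 0 0 0 0 0 0; 10 0 0 0 0 0 0; 10 0 0 0 0 0 0; 10 0 0 0 0 0 0; 10 0 0 0 0 0 0; 10 0 0 0 0 0 0; 10 0 0 0 0 0 0; 10 0 0 0 0 0 0"

```text
t: 7.15
eef_pos: [0.5478, -0.174, 0.1024]
tool_rot: [3.141, -0.0, 0.128]
wrist_force: [-0.3, 0.7, 2.5]
width: 0.0192
```

```bash
python3 - <<'E'
from h import *
for _ in range(1):
    o=sensors.get_obs(); print(o["t"],o["eef_pos"],o["tool_rot"],o["wrist_force"],o["moment"],o["width"])
s=imaging.grab_frame("side")
crop(s,190,260,120,210,7,"pics/s4.png")
E
```

```text
7.15 [ 0.54783387 -0.17395039  0.10235893] [ 3.14149023e+00 -1.09312786e-04  1.28058133e-01] [-0.28122799  0.68489386  2.51047082] [0.03438824 0.17109024 0.00875652] 0.019160996678578276
```

View pics/s4.png

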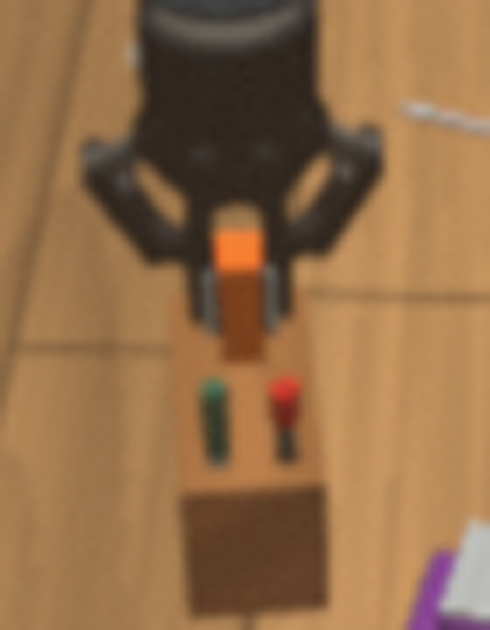

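Call:
play_rows:
  increments: "10 0 0 -0.3 0 0 0; 10 0 0 -0.4 0 0 0; 10 0 0 -0.4 0 0 0; 10 0 0 -0.5 0 0 0; 10 0 0 -0.5 0 0 0; 10 0 0 -0.5 0 0 0; 10 0 0 -0.5 0 0 0; 10 0 0 -0.6 0 0 0; 10 0 0 -0.6 0 0 0; 10 0 0 -0.7 0 0 0; 10 0 0 -0.7 0 0 0; 10 0 0 -0.6 0 0 0; 10 0 0 -0.5 0 0 0; 10 0 0 0 0 0 0; 10 0 0 0 0 0 0"

```text
t: 9.07
eef_pos: [0.5475, -0.1737, 0.3055]
tool_rot: [-3.141, 0.001, 0.128]
wrist_force: [0.5, -0.0, -0.8]
width: 0.019
```

```bash
python3 - <<'E'
from h import *
from plan import *
o=sensors.get_obs(); print(o["t"],o["eef_pos"],o["tool_rot"],o["wrist_force"],o["moment"],o["width"])
s=imaging.grab_frame("side");crop(s,170,270,60,200,4,"pics/s5.png")
P,R=pose([.5475,-.174,.102+.204],.128)
P1,R1=pose([.4995,.2242,.306],.045)
P,R,r=go(P,R,P1,R1,18,10); show(r); print(P,R.as_euler('xyz'))
E
```

```text
9.075 [ 0.54749285 -0.17373283  0.30552337] [-3.14088728e+00  1.00505117e-03  1.28127123e-01] [ 0.51951877 -0.04377119 -0.83493002] [-0.040403   -0.00805703  0.00230239] 0.018969857729731567
10 0.01 -0.74 0 0 0 0.05; 10 0 -0.74 0 0 0 0.05; 10 0 -0.74 0 0 0 0.05; 10 0 -0.74 0 0 0 0.05; 10 -0.01 -0.74 0 0 0 0.05; 10 -0.01 -0.74 0 0 0 0.05; 10 -0.01 -0.74 0 0 0 0.05; 10 -0.02 -0.74 0 0 0 0.05; 10 -0.02 -0.74 0 0 0 0.06; 10 -0.02 -0.75 0 0 0 0.05; 10 -0.03 -0.74 0 0 0 0.06; 10 -0.03 -0.74 0 0 0 0.05; 10 -0.04 -0.75 0 0 0 0.06; 10 -0.04 -0.74 0 0 0 0.05; 10 -0.04 -0.75 0 0 0 0.06; 10 -0.05 -0.74 0 0 0 0.05; 10 -0.05 -0.74 0 0 0 0.06; 10 -0.05 -0.75 0 0 0 0.05
[0.49936324 0.22421409 0.306     ] [3.14159265 0.         0.04509686]
```

View pics/s5.png

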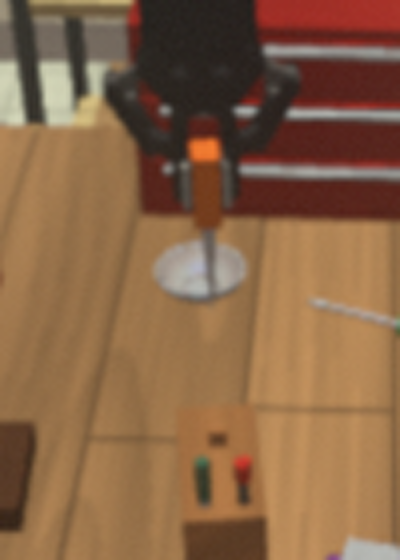

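The gauge hangs upright between the fingers, with its blade at crop ≈(208,230–297), clear of the block. I'll carry it over to the vice.

Call:
play_rows:
  increments: "10 0.01 -0.4 0 0 0 0.05; 10 0 -0.74 0 0 0 0.05; 10 0 -0.74 0 0 0 0.05; 10 0 -0.74 0 0 0 0.05; 10 -0.01 -0.74 0 0 0 0.05; 10 -0.01 -0.74 0 0 0 0.05; 10 -0.01 -0.74 0 0 0 0.05; 10 -0.02 -0.74 0 0 0 0.05; 10 -0.02 -0.74 0 0 0 0.06; 10 -0.02 -0.75 0 0 0 0.05; 10 -0.03 -0.74 0 0 0 0.06; 10 -0.03 -0.74 0 0 0 0.05; 10 -0.04 -0.75 0 0 0 0.06; 10 -0.04 -0.74 0 0 0 0.05; 10 -0.04 -0.75 0 0 0 0.06; 10 -0.05 -0.74 0 0 0 0.05; 10 -0.05 -0.74 0 0 0 0.06; 10 -0.05 -0.75 0 0 0 0.05; 10 0 -0.34 0 0 0 0; 10 0 0 0 0 0 0"

```text
t: 11.62
eef_pos: [0.5001, 0.2249, 0.3059]
tool_rot: [3.141, 0.001, 0.047]
wrist_force: [-0.1, -0.3, -0.8]
width: 0.0192
```

```bash
python3 - <<'E'
from h import *
o=sensors.get_obs(); print(o["t"],o["eef_pos"],o["tool_rot"],o["wrist_force"],o["moment"],o["width"])
s=imaging.grab_frame("side");t=imaging.grab_frame("top");np.save("pics/s6.npy",s)
crop(s,180,280,180,300,6,"pics/s6.png");crop(t,140,240,120,220,6,"pics/t6.png")
for c in C:
  for n in ("gauge","gauge_tip"):
    for d in imaging.silhouettes(c,n):
        ys,xs=np.nonzero(d["pixels"]); print(c,n,d["score"],d["location"],(xs.min(),xs.max(),ys.min(),ys.max()))
e=o["eef_pos"]; print(proj("side",[e+[0,0,.011-.099+.0-.0045]]),proj("side",[e+[0,0,.04]]))
E
```

```text
11.625 [0.50006239 0.22492157 0.30591493] [3.14131954e+00 5.72845783e-04 4.65974943e-02] [-0.05511628 -0.34836116 -0.76536826] [-0.02095032  0.04668268 -0.00970898] 0.01918237755485855
side gauge 0.8 [228.7, 220.1] (np.int64(221), np.int64(232), np.int64(202), np.int64(248))
side gauge_tip 0.86 [223.3, 218.9] (np.int64(222), np.int64(232), np.int64(201), np.int64(244))
side gauge_tip 0.2 [154.6, 217.6] (np.int64(133), np.int64(168), np.int64(198), np.int64(227))
[[228.22236742 245.96372489]] [[226.002932   203.86480875]]
```

View pics/s6.png

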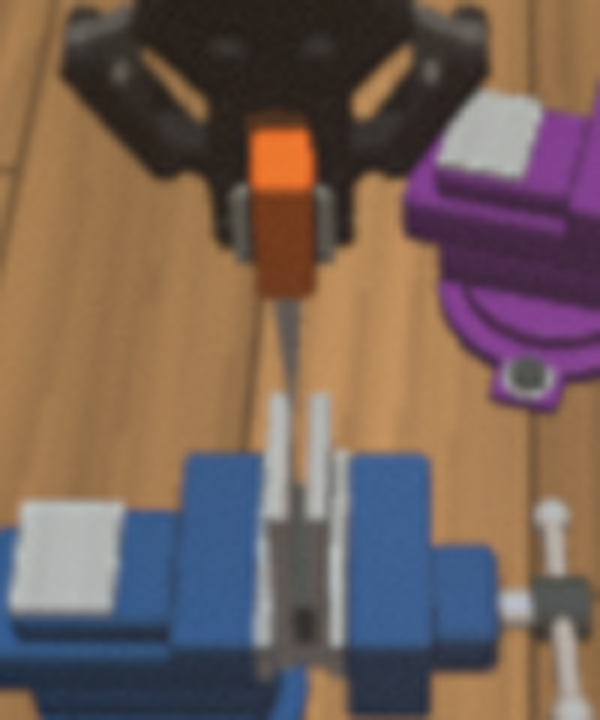

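View pics/t6.png

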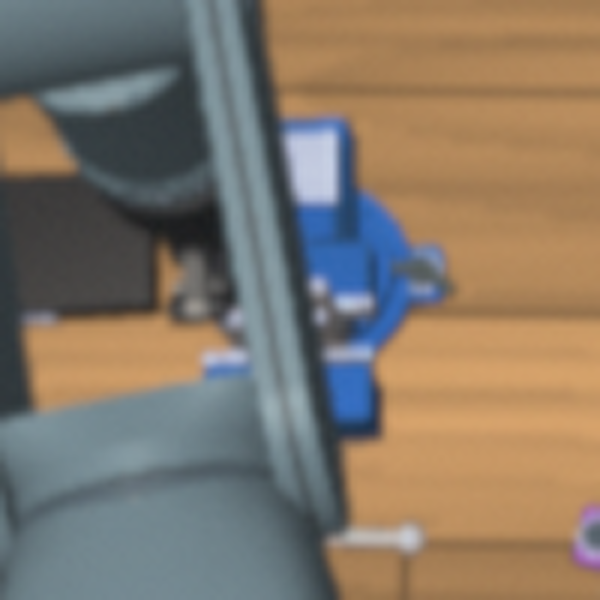

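```bash
python3 - <<'E'
from h import *
from scipy.special import erf
from scipy.optimize import least_squares
s=np.load("pics/s6.npy").astype(float)
g=s.mean(2)
for v in range(228,248): print(v,g[v,220:238].astype(int))
for z in np.arange(.205,.26,.005): print(z.round(3),proj("side",[.4998,.2245,z])[0].round(2))
# measure handle orange centre per row
hsv=s[:,:,0]-s[:,:,2]
for v in range(201,230,3):
    w=hsv[v,215:240]; print(v,w.astype(int))
E
```

```text
228 [115 108  90  73  68  67  67  67  66  69  70  75  99 128 139 140 141 141]
229 [114 107  96  80  81  79  76  74  73  76  86  98 118 133 140 140 142 140]
230 [114 110  98  92 105 102  92  86  85  91 110 120 129 137 140 141 142 142]
231 [114 107  96  95 116 113  97  90  88  97 118 125 132 137 140 141 141 141]
232 [113 110  97  99 120 116  98  88  89  95 116 127 132 138 139 141 143 140]
233 [113 109  96 101 124 123 101  90  88  94 115 125 134 139 141 141 142 141]
234 [113 108  96 103 128 128 105  91  88  97 121 128 133 139 140 141 142 140]
235 [113 107  94 104 129 131 108  90  89  98 124 131 135 139 141 141 141 140]
236 [111 104  92 108 130 132 111  93  88  97 123 131 135 139 142 144 143 140]
237 [112 100  90 109 130 132 115  93  87  95 122 130 137 140 142 143 140 141]
238 [110 100  90 112 131 132 117  97  91 102 125 131 136 140 142 141 142 139]
239 [109  99  91 115 133 135 122 101  91 104 124 132 139 141 141 143 144 138]
240 [109  98  96 118 136 136 128 104  92 104 124 133 138 141 141 142 142 139]
241 [109  95  97 122 135 136 129 106  92 105 124 134 140 143 142 144 141 139]
242 [108
[... 937 characters left out ...]
 12  13  12  14  12  14  74 160 187 189 188 189 187 189 189 187 171  94
  25  10  12  13  12  11  10]
210 [ 21  12  13  13  12  15  69 152 181 181 182 183 181 181 183 181 154  76
  19  11  12  10  12  24  50]
213 [40 17 13 13 15 12 29 69 88 89 90 89 88 89 88 87 75 31 14 13 12 11 11 32
 68]
216 [49 18 12 13 13 13 25 68 85 86 85 87 86 86 85 85 78 35 14 13 12 10 10 31
 69]
219 [60 33 15 11 14 13 21 57 78 83 86 84 84 84 86 83 79 39 14 13 10 12 12 34
 71]
222 [84 81 78 71 36 14 18 48 77 83 84 83 82 83 85 84 76 39 15 15 41 78 91 95
 94]
225 [85 86 87 86 83 78 76 73 78 81 82 83 83 83 82 82 80 75 87 93 95 98 98 96
 94]
228 [85 86 85 85 83 78 74 70 74 80 80 79 80 79 79 80 81 82 91 95 97 96 99 95
 92]
```

Call:
play_rows:
  increments: "10 0 0 0.3 0 0 0; 10 0 0 0.4 0 0 0; 10 0 0 0.3 0 0 0; 10 0 0 0.1 0 0 0; 10 0 0 0.1 0 0 0; 10 0 0 0.1 0 0 0; 10 0 0 0.1 0 0 0; 10 0 0 0.1 0 0 0; 10 0 0 0 0 0 0"

```text
t: 13.05
eef_pos: [0.5003, 0.2244, 0.2609]
tool_rot: [3.142, 0.0, 0.045]
wrist_force: [1.5, -0.5, -1.1]
width: 0.0192
```

```bash
python3 - <<'E'
from h import *
o=sensors.get_obs(); print(o["t"],o["eef_pos"],o["tool_rot"],o["wrist_force"],o["moment"],o["width"])
s=imaging.grab_frame("side");o=sensors.get_obs(); print(o["wrist_force"],o["moment"])
crop(s,180,280,190,290,6,"pics/s7.png")
E
```

```text
13.05 [0.50034845 0.22436067 0.26094469] [3.14151598e+00 4.62468947e-04 4.51546676e-02] [ 1.5443483  -0.47060745 -1.14658513] [ 0.02152168 -0.03118643 -0.00753549] 0.01919987724375776
[ 0.56863685 -0.37321421 -1.03433983] [-0.02857031 -0.0031509  -0.01531829]
```

View pics/s7.png

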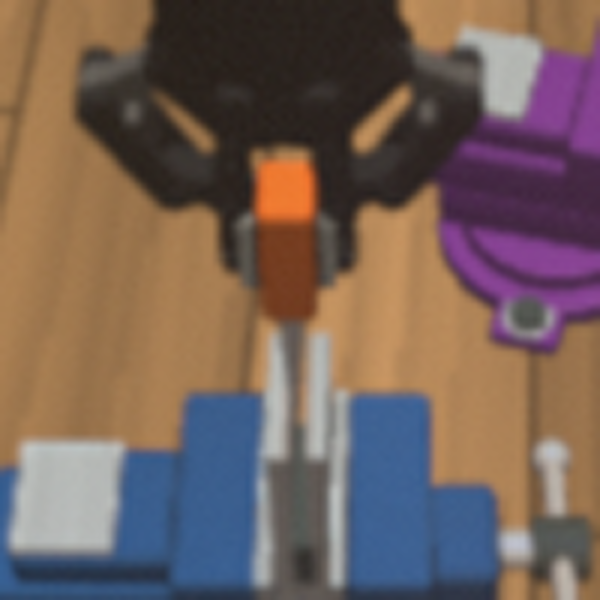

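```bash
python3 - <<'E'
from h import *
s=imaging.grab_frame("side");g=s.astype(float).mean(2);g0=np.load("pics/s.npy").astype(float).mean(2)
for v in range(244,268,1): print(v,g[v,222:237].astype(int), (g-g0)[v,222:237].astype(int))
for z in (.172,.178,.185,.195): print(z,proj("side",[[.4998,.2245,z],[.4998-.0033,.2245,z],[.4998+.0033,.2245,z]]).round(2).tolist())
o=sensors.get_obs(); print(o["eef_pos"],o["wrist_force"],o["moment"])
E
```

```text
244 [105 130 136 131 107  91  87  89 101 128 145 150 149 147 144] [  8  11   9   3 -21 -38 -40 -37 -20   2  12  15  15  14  13]
245 [106 131 144 150 125  99  90  91 104 135 159 165 161 149 144] [  9  12  15   6 -20 -43 -43 -34 -17   5  15  16  15  14  13]
246 [110 132 149 164 142 107  90  93 108 144 169 176 166 152 143] [  9  11  14   9 -20 -49 -50 -33 -15   8  16  15  16  14  14]
247 [114 135 154 170 151 112  90  94 114 146 174 180 166 152 143] [ 12  12  15  11 -16 -46 -50 -31  -7   9  17  16  15  15  13]
248 [115 138 153 174 162 120  93  93 115 148 173 180 168 151 141] [  9  14  14  14  -5 -34 -39 -27  -8  10  15  16  17  13  12]
249 [119 137 155 177 174 129  95  95 119 150 175 182 166 150 140] [ 10  12  15  16   6 -25 -31 -21  -4  11  16  17  15  14  13]
250 [125 138 155 177 178 132  97  94 123 152 177 182 167 150 138] [ 13  11  15  17  11 -20 -26 -22   0  10  16  16  15  13  12]
251 [127 140 155 177 178 139 101  97 121 153 176 182 167 151 138] [ 11  13  14  17  12 -13 -22 -19  -3  13  15  17  16  14  12]
252 [129 143 159 178 181 145 107  99 124 153 176 183 166 147 136] [ 12  13  
[... 1414 characters left out ...]
2 14 17]
265 [112 148 169 177 170 146 105  87 110 150 171 170 140 152 171] [12 14 16 17 16 13 10  7 11 15 17 15 13 15 16]
266 [110 137 141 139 139 123  96  87 100 123 135 135 124 150 169] [10 13 12 11 12 12  9  9  9 10 11 12 12 13 16]
267 [110 135 120 102  99  94  84  83  89  96 100  97 106 147 168] [10 13 11  8  8 10  9  8  8 10  9 10 10 13 16]
0.172 [[228.95, 256.95], [230.43, 257.0], [227.48, 256.9]]
0.178 [[228.87, 255.39], [230.35, 255.44], [227.39, 255.33]]
0.185 [[228.77, 253.54], [230.26, 253.59], [227.28, 253.49]]
0.195 [[228.63, 250.87], [230.13, 250.92], [227.12, 250.81]]
[0.50052013 0.22439025 0.26129165] [ 0.17591775 -0.16462103  0.0543677 ] [-0.01053847 -0.00353362 -0.00260778]
```

Call:
play_rows:
  increments: "10 0 0 0.07 0 0 0; 10 0 0 0.07 0 0 0; 10 0 0 0.07 0 0 0; 10 0 0 0.07 0 0 0; 10 0 0 0.07 0 0 0; 10 0 0 0 0 0 0"

```text
t: 13.9
eef_pos: [0.5004, 0.2244, 0.2505]
tool_rot: [3.142, 0.0, 0.045]
wrist_force: [-0.1, -0.1, -0.8]
width: 0.0194
```

Call:
play_rows:
  increments: "10 0 0 0.05 0 0 0; 10 0 0 0.05 0 0 0; 10 0 0 0 0 0 0"

```text
t: 14.28
eef_pos: [0.5004, 0.2244, 0.2476]
tool_rot: [3.142, 0.0, 0.045]
wrist_force: [0.1, 0.1, 0.2]
width: 0.0193
```

Call:
play_rows:
  increments: "10 0 0 0.05 0 0 0; 10 0 0 0.05 0 0 0; 10 0 0 0 0 0 0"

```text
t: 14.65
eef_pos: [0.5004, 0.2243, 0.2445]
tool_rot: [3.142, 0.0, 0.045]
wrist_force: [-0.4, 0.1, -1.5]
width: 0.0193
```

Call:
play_rows:
  increments: "10 0 0 0.04 0 0 0; 10 0 0 0.04 0 0 0; 10 0 0 0 0 0 0"

```text
t: 15.02
eef_pos: [0.5004, 0.2244, 0.2422]
tool_rot: [3.142, 0.0, 0.045]
wrist_force: [-0.3, 0.4, -0.8]
width: 0.0195
```

Call:
play_rows:
  increments: "10 0 0 0.04 0 0 0; 10 0 0 0.04 0 0 0; 10 0 0 0 0 0 0"

```text
t: 15.4
eef_pos: [0.5003, 0.2244, 0.2397]
tool_rot: [3.142, 0.0, 0.045]
wrist_force: [-1.4, -0.4, -1.3]
width: 0.0196
```

Call:
play_rows:
  increments: "10 0 0 0.04 0 0 0; 10 0 0 0.04 0 0 0; 10 0 0 0 0 0 0"

```text
t: 15.78
eef_pos: [0.5003, 0.2244, 0.2373]
tool_rot: [3.142, 0.001, 0.045]
wrist_force: [-1.6, -0.5, -1.0]
width: 0.0195
```

```bash
cat > f.py <<'E'
from h import *
L=[]
for _ in range(5):
    imaging.grab_frame("side"); o=sensors.get_obs(); L.append(np.r_[o["wrist_force"],o["moment"],o["eef_pos"]])
print(o["t"],np.mean(L,0).round(4),np.std(L,0)[:3].round(2))
E
python3 f.py
```

```text
16.025 [-2.0486 -0.0632 -1.2381  0.0281  0.3624 -0.0289  0.5003  0.2244  0.2373] [0.26 0.41 0.3 ]
```

Call:
play_rows:
  increments: "10 -0.01 0 0 0 0 0; 10 0 0 0.03 0 0 0; 10 0 0 0 0 0 0"

```text
t: 16.4
eef_pos: [0.5002, 0.2244, 0.2367]
tool_rot: [-3.142, -0.0, 0.045]
wrist_force: [-2.1, -1.0, 0.4]
width: 0.0193
```

```bash
python3 f.py
```

```text
16.65 [-1.7077  0.2112  0.1605 -0.0046  0.3861  0.0194  0.5002  0.2244  0.2367] [0.6  0.35 0.38]
```

Call:
play_rows:
  increments: "10 -0.02 0 0 0 0 0; 10 0 0 0 0 0 0; 10 0 0 0 0 0 0"

```text
t: 17.02
eef_pos: [0.4998, 0.2243, 0.2367]
tool_rot: [3.142, -0.001, 0.045]
wrist_force: [0.1, -0.1, -1.0]
width: 0.0195
```

```bash
python3 f.py
```

```text
17.275 [-0.3555  0.5009 -0.8666  0.0072  0.0198  0.009   0.4997  0.2243  0.2366] [0.28 0.38 0.54]
```

Call:
play_rows:
  increments: "10 0 0 0.03 0 0 0; 10 0 0 0.03 0 0 0; 10 0 0 0 0 0 0"

```text
t: 17.65
eef_pos: [0.4996, 0.2243, 0.2347]
tool_rot: [3.142, 0.0, 0.045]
wrist_force: [0.8, -0.0, -1.0]
width: 0.0194
```

```bash
python3 f.py
```

```text
17.9 [ 0.1599 -0.027  -0.8469  0.0093 -0.0018 -0.0098  0.4996  0.2243  0.2348] [0.52 0.43 0.68]
```

Call:
play_rows:
  increments: "10 0 0 0.04 0 0 0; 10 0 0 0.04 0 0 0; 10 0 0 0 0 0 0"

```text
t: 18.27
eef_pos: [0.4997, 0.2244, 0.2323]
tool_rot: [-3.142, -0.0, 0.045]
wrist_force: [0.6, -0.9, -1.2]
width: 0.0196
```

```bash
python3 f.py
```

```text
18.525 [ 0.8992  0.2237 -1.2666 -0.0189 -0.1881 -0.0313  0.4997  0.2243  0.2324] [0.24 0.52 0.55]
```

Call:
play_rows:
  increments: "10 0.006 0 0.03 0 0 0; 10 0 0 0 0 0 0; 10 0 0 0 0 0 0"

```text
t: 18.9
eef_pos: [0.4997, 0.2244, 0.2314]
tool_rot: [3.142, 0.0, 0.045]
wrist_force: [0.4, -0.2, -1.1]
width: 0.0191
```

```bash
python3 f.py
```

```text
19.15 [ 0.8989 -0.1359 -1.2186 -0.0135 -0.117  -0.0088  0.4997  0.2243  0.2315] [0.58 0.36 0.48]
```

Call:
play_rows:
  increments: "10 0.006 0 0.03 0 0 0; 10 0 0 0 0 0 0; 10 0 0 0 0 0 0"

```text
t: 19.52
eef_pos: [0.4998, 0.2243, 0.2306]
tool_rot: [3.142, 0.0, 0.045]
wrist_force: [0.1, -0.3, -0.4]
width: 0.0192
```

```bash
python3 f.py
```

```text
19.775 [ 0.0761 -0.0699  0.4808  0.0113  0.1355  0.0246  0.4998  0.2244  0.2306] [0.39 0.52 0.28]
```

Call:
play_rows:
  increments: "10 0 0 0.02 0 0 0; 10 0 0 0 0 0 0; 10 0 0 0 0 0 0"

```text
t: 20.15
eef_pos: [0.4999, 0.2244, 0.2301]
tool_rot: [-3.142, 0.0, 0.045]
wrist_force: [-1.7, -0.6, 1.9]
width: 0.0196
```

```bash
python3 f.py
```

```text
20.4 [-2.1264e+00  3.3800e-02  2.5376e+00 -2.4200e-02  4.1290e-01 -1.8000e-03
  4.9990e-01  2.2440e-01  2.3010e-01] [0.27 0.63 0.34]
```

Call:
play_rows:
  increments: "10 -0.006 0 0.01 0 0 0; 10 0 0 0 0 0 0; 10 0 0 0 0 0 0"

```text
t: 20.78
eef_pos: [0.4998, 0.2243, 0.2298]
tool_rot: [-3.142, -0.0, 0.045]
wrist_force: [-1.6, 0.6, 4.2]
width: 0.0194
```

```bash
python3 f.py
```

```text
21.025 [-1.7663 -0.099   3.8144 -0.0171  0.3515 -0.0109  0.4998  0.2244  0.2298] [0.37 0.45 0.54]
```

Call:
play_rows:
  increments: "10 -0.008 0 0.012 0 0 0; 10 0 0 0 0 0 0; 10 0 0 0 0 0 0"

```text
t: 21.4
eef_pos: [0.4998, 0.2244, 0.2295]
tool_rot: [-3.142, -0.001, 0.045]
wrist_force: [-0.8, 0.4, 4.3]
width: 0.0195
```

```bash
python3 f.py
```

```text
21.65 [-0.3847  0.1156  4.7184  0.0203  0.1259  0.0146  0.4998  0.2244  0.2295] [0.64 0.73 0.31]
```

Call:
play_rows:
  increments: "10 0 0 0.006 0 0 0; 10 0 0 0 0 0 0; 10 0 0 0 0 0 0; 10 0 0 0 0 0 0; 10 0 0 0 0 0 0; 10 0 0 0 0 0 0; 10 0 0 0 0 0 0"

```text
t: 22.52
eef_pos: [0.4998, 0.2244, 0.2294]
tool_rot: [-3.142, -0.001, 0.045]
wrist_force: [0.3, 0.2, 5.3]
width: 0.0194
```

```bash
python3 f.py;python3 f.py; python3 - <<'E'
from h import *
o=sensors.get_obs(); print(o["t"],o["tool_rot"],o["width"])
s=imaging.grab_frame("side");crop(s,180,280,190,290,6,"pics/s8.png")
E
```

```text
22.775 [ 8.3200e-02  1.1720e-01  5.2201e+00  2.5200e-02  8.1900e-02 -1.4000e-03
  4.9980e-01  2.2440e-01  2.2940e-01] [0.31 0.34 0.36]
23.025 [-4.7410e-01  7.4300e-02  5.0439e+00 -3.0000e-04  8.8700e-02 -2.4700e-02
  4.9980e-01  2.2440e-01  2.2940e-01] [0.51 0.33 0.43]
23.025 [-3.14150723e+00 -7.39637966e-04  4.51949990e-02] 0.01921429727295623
```

View pics/s8.png

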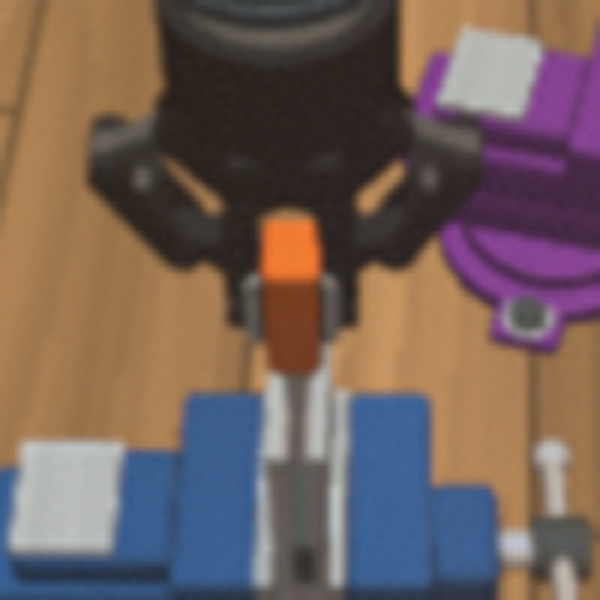

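```bash
python3 - <<'E'
from h import *
print(workorder.hand_in()); o=sensors.get_obs(); print(o["t"],o["wrist_force"],o["eef_pos"],o["width"])
E
```

```text
the job is handed in; nothing more can be done
None
the job is handed in; nothing more can be done
```

I took the gauge out of the tool block, carried it over the other items and lowered it between the blue vice's cheeks. I re-centred it by feel until both cheeks dragged, then handed the job in at about 23 s of the 42 s allowed. No verdict was returned.

**Last checks:**
- **Cheek forces:** the upward push was steady at about 6 N net, and the sideways force was about 0 N. That means both cheeks were loaded about evenly. I estimate roughly 4 to 17 N on each, but I couldn't measure the cheek forces directly and the friction isn't known.
- **Pose:** the tool was upright to within about 0.001 rad, with its yaw at 0.045 rad. That matches the top camera's fit of the cheeks. The side camera's fit suggested about 0.055 rad, still well within the squareness limit.
- **Grip:** the gauge was still held, with the opening at 19.2 mm on a nominally 20 mm handle.
- **Reading:** the tip was about 40.5 mm below the cheek tops, which puts the gap at about 7.1 mm.

**Disagreements:**
- **Vice position:** the two cameras differed by about 0.5 mm on the middle of the gap across the cheeks.
- **On the way down:** the blade brushed the far cheek and then the near one, at about 2 N or less by the wrist sensor. I corrected each by moving 1 mm or less.
- **Bystanders:** I saw no sign of any being disturbed, but I didn't check all of them at the end.

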